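# Find the properly set feed slot with the feeler

### The job

The film guide has three covered feed slots that look alike: one is blocked inside, one is set too wide, and one is set properly, so that the feeler blade goes all the way in with a light steady drag. Find that one by sliding the feeler into the slots and feeling the drag, and leave the feeler in that slot, pushed in until its grip stands against the front of the guide, let go. Do not shift the roll of tape or the cone of thread beside the work.

Things in the scene. Friction and masses are not known exactly. Their poses are not given: they have to be found in the camera images.
- guide: Film feed guide, fixed: aluminium cover on four ribs, 90 mm deep (x), 154 mm wide (y), cover top 28 mm above the table, adjuster screws on it up to 44 mm. Origin: centre of its underside, on the table. Own x axis points from the front into the slots, y left, z up. The cover's flat front face is at x = -45 mm. Slots at y = +46, 0, -46 mm, running straight along x.
- feeler: Loose feeler, 0.16 kg: flat steel blade 26 mm wide, 5 mm thick with an upright black grip at its rear. Origin: blade's underside below the middle of the grip; x axis to the tip, z up. Blade from x = -20 mm to its round tip at +88 mm. Grip: x = -15 to +15 mm, 12 mm thick (y), from 5 up to 52 mm high. Its front meets the guide's face when the origin is at x = -60 mm of the guide.
- feeler_grip (a point): Centre of the feeler's grip, 26 mm above the blade's underside; axes as the feeler's. Pinch the grip across its 12 mm (along y).
- tape_mid (a point): Centre of a loose roll of pale masking tape, lying flat, 100 mm across, 25 mm high, right of the work. Leave it alone.
- cone_mid (a point): Centre of a loose standing cone of rust-brown thread, 48 mm across, 56 mm high, right of the work. Leave it alone.
- slot_mid (a point): Mouth of the middle slot, on the table at the front face; axes as the guide's. Every slot is 30 mm wide and 10 mm high, its floor is the table, the rib ends are rounded. What differs sits out of sight inside and changes slot from start to start. Blocked slot: a fixed stop, the blade halts hard about 27 mm in. Wide slot: nothing touches a level blade.
- slot_left (a point): Mouth of the left slot (guide's y = +46 mm), as the middle one. The properly set slot: from about 30 mm in, the blade meets the ramp of a sprung shoe, which yields up to 6 mm upwards and then presses the blade down with about 5 N: felt as a steady drag of about 4 to 9 N (less drag and more downward push if the blade is held clear of the table).
- slot_third (a point): Mouth of the slot at the guide's y = -46 mm, as the middle one. Which slot is the properly set one is not known beforehand.
There are look-alikes about, which are no part of the job. There is more than one size of the feeler; the one meant has the size given above.

How it is judged:
At the end, for the whole second after the job is handed in: The feeler lies at rest in the slot that drags (it is pressed on from above and below, with more than 6 N of contact in all, far more than its weight), its grip within 5 mm of the guide's front face, flat, along the slot within 0.15 rad, let go (x of feeler in the frame of guide between -0.065 and -0.055 m and angle between the x axis of feeler and the x axis of guide, either way round below 0.15 rad and height (world z) of feeler below 0.008 m and angle between feeler's own z axis and vertical below 0.1 rad and contact force between feeler and anything else above 6 N and linear speed of feeler below 0.01 m/s); the robot touches nothing.
It fails at once if The roll of tape is shifted by more than 25 mm (distance of tape_mid from where it was at the start of the episode above 0.025 m).
It fails at once if The cone of thread is shifted by more than 25 mm (distance of cone_mid from where it was at the start of the episode above 0.025 m).
It also fails if it takes over 64 s, if anything falls off the work surface, if the arm or the gripper's body presses on something with over 40 N, if the wrist force passes 120 N, or if a joint passes its speed limit or range.

### The arm

A 6-joint arm with a two-finger parallel gripper is mounted at the origin on a cart in front of the work surface, level with it; the furniture and walls round the work are solid. World frame = base frame: x ahead of the robot, y to its left, z up, the work surface at z = 0. Lengths are in m, angles in rad, forces in N, time in s.
With the tool pointing down it reaches from about 0.325 to 0.9 m from the base axis. Payload 3.5 kg.
Tool frame: the origin (TCP) lies midway between the tips of the shut fingers; the grasp point (between the pads) lies 19 mm behind it; z points along the fingers, y is the line along which they close (so a half turn about z gives the same grasp; the last joint's range is limited). The gripper opens to 85 mm and grips with 20 to 120 N. Pads are 22 mm wide; open, the fingers measure 114 mm over their backs; the gripper's body (76 mm by 85 mm) begins 54 mm behind the grasp point. The pads swing forward as they close: fully open they stand 13 mm farther back than shut.
Start: joints at [-1.442, 0.276, -0.026, 1.268, 0, 1.467], TCP at [0.144, -0.608, 0.231] pointing down, gripper open.
Joint ranges: [-3.12, 3.12], [-0.85, 1.88], [-1.08, 1.24], [-1.95, 2.15], [-1.57, 1.53], [-3.14, 3.14]. Speed limits (rad/s): [2.57, 2.57, 3.14, 3.14, 3.14, 3.14].

### API

Orientations are given as a rotation vector (axis times angle).
In Python, from station import env, jaws, solver, get_obs, get_image, camera_model, workorder gives the robot as it stands. The module is installed in compiled form; this text tells all that it offers. Calls block until the motion is done:
- env.movep(position, orientation): joint-space move of the TCP to a pose.
- env.move_linear(position, rotation=None, max_speed=0.15, force_limit=None): straight line of the TCP; rotation=None keeps the orientation; max_speed is the mean speed in m/s. With force_limit (N) it stops when the force on the tool has changed by that much, and returns True; else False.
- env.movej(angles): joint-space move.
- jaws.grip(opening, strength=None): opening from 0.0 (shut) to 1.0 (fully open); strength is the grip in N (None keeps the last); returns when the fingers have stopped.
- env.pause(seconds).
- solver.inverse_kinematics(position, orientation): joint angles nearest the present ones, or None.
- get_obs(): the state.
- get_image(name): name is "scene" or "top" or "wrist"; returns (picture, depth): 420x560x3 uint8, red, green, blue; 420x560 float32, m along the optical axis (not along the pixel's ray), 0 where there is no reading.
- camera_model(name): a dict with "fx", "fy", "cx", "cy" (pixels), "k1" (the pictures are not rectified: a ray, as slopes to the right and down, at radius r is drawn at 1 + k1 r^2 times it, then the intrinsics apply), "R" (3x3) and "t" (3): a world point X has camera coordinates R X + t; the wrist camera has in their place "hand_eye" (4x4, takes a point from camera to tool coordinates, whose origin is the TCP and whose axes are the flange's). Camera axes: x right, y down, z forward; pixel columns grow to the right and rows downward; lengths in m; the calibration is good to about 2 mm. A picture is of the moment at which its call begins: read the wrist's pose just before it. camera_model takes no time and is no camera call.
A pose or a line that the arm cannot do raises env.PlanningError and nothing moves.
- workorder.hand_in(): hands the job in; it is judged then, once.
The state is a dict: "t": time; "q": joint angles; "joint_velocities": joint speeds; "effort": joint torques, N m; "ee_pos": TCP position; "ee_rot": TCP orientation; "ft_force": force on the tool from outside, world axes, zero at the start; "ft_torque": the same for the moment, N m; "finger_gap": opening from 0.0 (shut) to 1.0 (fully open); "gripper_force": force on a finger pad.
Only numpy, scipy, OpenCV 4.12 (cv2) and the standard library are available. Lean on these libraries where they do the work, as an engineer would, in place of code of your own. Each camera call takes 0.05 s, during which the arm holds its last target. There are 200 camera calls.

## Working session

There is one attempt and no reset: what is moved stays moved. The work goes in short steps, each a Python script; the robot and the scene stay as the last script left them, time stands still between calls to the robot, and variables do not carry over. Pictures are saved under pics/ and viewed, at most 10 in all, crops included, and the job is handed in when it is done.

```bash
mkdir -p pics; cat > h.py <<'E'
import numpy as np, cv2
from station import env, jaws, solver, get_obs, get_image, camera_model, workorder
def cloud(name):
    o=get_obs(); im,d=get_image(name); m=camera_model(name)
    K=np.array([[m['fx'],0,m['cx']],[0,m['fy'],m['cy']],[0,0,1.]])
    v,u=np.mgrid[0:420,0:560]
    p=np.stack([u.ravel(),v.ravel()],1).astype(float)[:,None]
    n=cv2.undistortPoints(p,K,np.array([m['k1'],0,0,0,0.]))[:,0].reshape(420,560,2)
    X=np.dstack([n*d[...,None],d])
    if 'hand_eye' in m:
        H=np.array(m['hand_eye']); R=cv2.Rodrigues(np.array(o['ee_rot'],float))[0]
        X=X@H[:3,:3].T+H[:3,3]; W=X@R.T+np.array(o['ee_pos'])
    else: W=(X-np.array(m['t']))@np.array(m['R'])
    W[d==0]=np.nan
    return im,W
E
python3 - <<'E'
from h import *
for n in('top','scene'):
    im,W=cloud(n); cv2.imwrite(f'pics/{n}0.png',im[...,::-1]); np.save(f'{n}0.npy',W)
o=get_obs(); print(o['t'],o['ee_rot'],o['ee_pos'])
E
```

```text
0.1 [-3.11849552e+00 -3.63058569e-01 -2.60416590e-05] [ 0.14349012 -0.60756385  0.23026928]
```

View pics/top0.png

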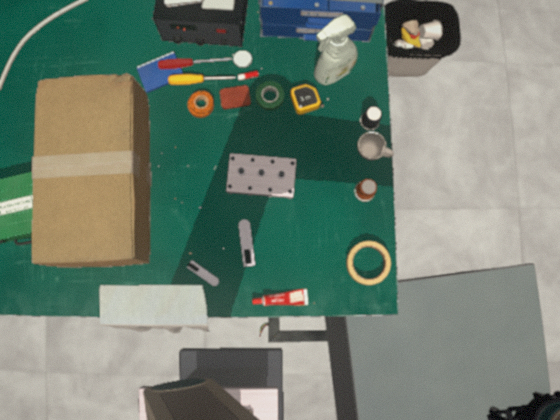

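View pics/scene0.png

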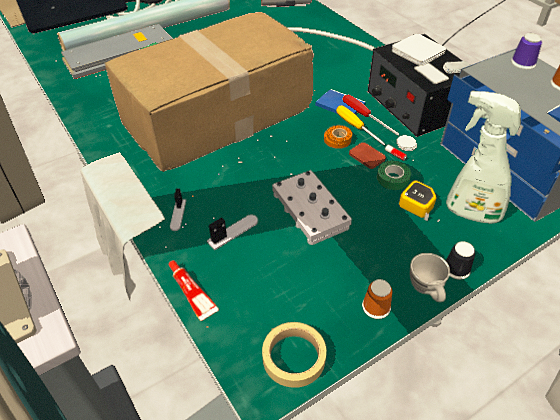

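Top view: the guide is at (261,174), the tape at (369,262) and the thread cone at (365,190). Two objects could be the feeler: the larger at (247,243) and the smaller at (203,272). I'll measure both.

```bash
python3 - <<'E'
from h import *
W=np.load('top0.npy'); im=cv2.imread('pics/top0.png')
for n,(u,v) in dict(g=(261,165),f=(247,243),s=(203,272),tape=(350,262),cone=(368,187)).items(): print(n,W[v,u].round(3))
def seg(x0,x1,y0,y1,lo,hi,n):
    w=W[y0:y1,x0:x1].reshape(-1,3); w=w[(w[:,2]>lo)&(w[:,2]<hi)]
    r=cv2.minAreaRect((w[:,:2]*1000).astype(np.float32)); print(n,len(w),r,w[:,:2].mean(0).round(4),np.median(w[:,2]).round(4))
seg(222,302,148,200,.022,.034,'guide')
seg(232,265,215,270,.03,.06,'f grip'); seg(232,265,215,270,.003,.012,'f blade');seg(232,265,215,270,.003,.06,'f all')
seg(180,222,255,292,.02,.06,'s grip');seg(180,222,255,292,.003,.06,'s all')
cv2.imwrite('pics/crop.png',cv2.resize(im[140:300,170:400],None,fx=3.4,fy=3.4,interpolation=2))
E
```

```text
g [ 0.657 -0.125  0.029]
f [ 0.48  -0.092  0.007]
s [0.414 0.01  0.005]
tape [ 0.433 -0.324  0.027]
cone [ 0.599 -0.366  0.055]
guide 2433 ((635.2789916992188, -124.8214111328125), (154.72276306152344, 91.5746841430664), 84.49671936035156) [ 0.634  -0.1252] 0.0282
f grip 78 ((448.24871826171875, -93.7256851196289), (29.210704803466797, 11.66340160369873), 6.850847244262695) [ 0.448 -0.094] 0.0516
f blade 443 ((482.72564697265625, -93.51718139648438), (73.86450958251953, 124.65695190429688), 89.58733367919922) [ 0.4857 -0.091 ] 0.0049
f all 533 ((482.72564697265625, -93.51718139648438), (73.86450958251953, 124.65695190429688), 89.58733367919922) [ 0.4794 -0.0916] 0.0055
s grip 47 ((425.4891357421875, 30.953075408935547), (22.622072219848633, 8.707659721374512), 54.44713592529297) [0.4249 0.0296] 0.0378
s all 433 ((412.14532470703125, 15.654058456420898), (94.53221130371094, 82.42922973632812), 89.96907043457031) [0.4039 0.0193] 0.005
```

View pics/crop.png

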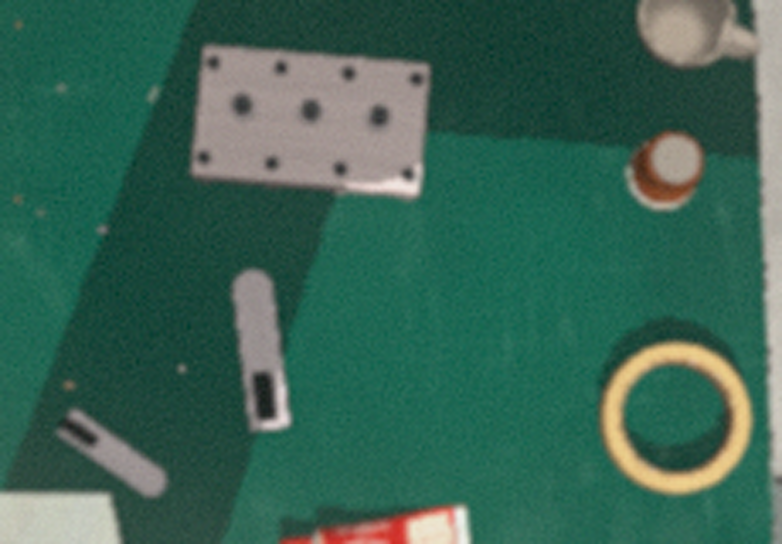

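The large one fits: grip 29x12 mm with its top at 51.6 mm. The small one's grip is only 23x9 mm and 38 mm high. Next I'll hover and take a closer measurement with the wrist camera.

```bash
cat >> h.py <<'E'
def rv(p): return np.pi*np.array([np.cos(p/2),np.sin(p/2),0])
def rect(w,c,r,lo,hi,n):
    w=w.reshape(-1,3); w=w[(w[:,2]>lo)&(w[:,2]<hi)&(np.hypot(w[:,0]-c[0],w[:,1]-c[1])<r)]
    q=cv2.minAreaRect((w[:,:2]*1000).astype(np.float32)); print(n,len(w),np.round(q[0],1),np.round(q[1],1),round(q[2],2),'z',np.median(w[:,2]).round(4))
E
python3 - <<'E'
from h import *
env.movep([0.5,-0.11,0.30],rv(0.0)); o=get_obs(); print(o['t'],o['q'],o['ee_pos'])
im,W=cloud('wrist'); cv2.imwrite('pics/w1.png',im[...,::-1]); np.save('w1.npy',W)
rect(W,(.634,-.125),.11,.022,.034,'guide'); rect(W,(.448,-.094),.04,.035,.06,'grip'); rect(W,(.485,-.09),.08,.003,.012,'blade')
E
```

```text
2.3083 [-3.43981039e-01  4.57175945e-02 -1.56027463e-01  1.36920755e+00
 -1.90504175e-04  2.79860220e+00] [ 0.49995517 -0.11064052  0.29984525]
guide 9123 [ 635.2 -126.4] [154.8  90.7] 84.74 z 0.0289
grip 221 [448.9 -95.4] [30.5 12.3] 5.98 z 0.0521
blade 1048 [ 492.4 -101.7] [150.6 104.3] 37.49 z 0.0056
```

View pics/w1.png

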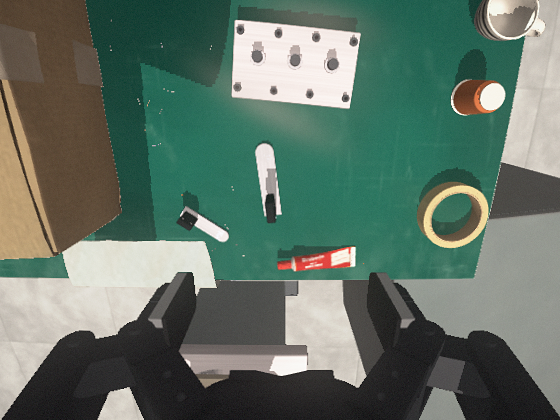

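Top and wrist views agree within 1.6 mm, and the relative offset within 0.7 mm. The wrist picture shows the feeler at (268,180) and the guide at (297,62). Now I'll grasp it.

```bash
cat >> h.py <<'E'
G=np.array([.6352,-.1262]); GY=-.0925
def gp(x,y,z):
    c,s=np.cos(GY),np.sin(GY); return np.array([G[0]+c*x-s*y,G[1]+s*x+c*y,z])
E
python3 - <<'E'
from h import *
for y in(.046,0,-.046):
  for x in (-.15,-.06): print(y,x,solver.inverse_kinematics(gp(x,y,.012),rv(GY)))
g=[.4487,-.0952]; r=rv(.11)
jaws.grip(.6,60); env.movep([*g,.12],r); env.move_linear([*g,.012],max_speed=.08)
print(get_obs()['ft_force'])
jaws.grip(0,60); o=get_obs(); print(o['t'],o['ee_pos'],o['finger_gap'],o['gripper_force'],o['ft_force'])
z=o['ee_pos'][2]
env.move_linear([*g,.012+.015],max_speed=.05); print(get_obs()['ft_force'],get_obs()['finger_gap'])
env.move_linear(gp(-.150,0,.027),rv(GY),max_speed=.1)
o=get_obs(); print(o['t'],o['ee_pos'],gp(-.150,0,.027),o['q'],o['ft_force'])
im,W=cloud('wrist'); cv2.imwrite('pics/w2.png',im[...,::-1]); 
rect(W,(.634,-.125),.11,.022,.034,'guide')
im,W=cloud('top'); cv2.imwrite('pics/t2.png',im[...,::-1])
rect(W,(.634,-.125),.11,.022,.034,'guide');rect(W,gp(-.09,0,0)[:2],.025,.012,.03,'blade')
E
```

```text
0.046 -0.15 [-2.65733037e-01  2.75008000e-01 -5.54895703e-01  7.40892623e-01
  4.44089210e-16  2.96835962e+00]
0.046 -0.06 [-2.38987075e-01  4.05836609e-01 -3.56306980e-01  8.08652737e-01
  4.44089210e-16  2.99510558e+00]
0 -0.15 [-3.56953239e-01  2.81036019e-01 -5.46215498e-01  7.43544809e-01
  4.44089210e-16  2.87713941e+00]
0 -0.06 [-3.16600077e-01  4.10809796e-01 -3.48368042e-01  8.11618488e-01
  4.44089210e-16  2.91749258e+00]
-0.046 -0.15 [-4.44882594e-01  2.93174610e-01 -5.28589383e-01  7.49032333e-01
  4.44089210e-16  2.78921006e+00]
-0.046 -0.06 [-3.92189272e-01  4.20893620e-01 -3.32190968e-01  8.17711738e-01
  4.44089210e-16  2.84190338e+00]
[ 0.51163264 -0.55776661 -0.16902   ]
5.5 [ 0.44907724 -0.09530103  0.01237103] 0.13210510726007255 58.94136607646942 [-1.27507183  0.30821225  2.37725137]
[-0.39714942  0.32381727 -2.26373341] 0.13333364432352782
6.5083 [ 0.48493856 -0.11200827  0.02654082] [ 0.48584126 -0.11234478  0.027     ] [-3.56988094e-01  2.59307965e-01 -5.35305401e-01  7.78093156e-01
  5.86411749e-05  2.87624135e+00] [ 0.59065161  0.19241141 -1.79625441]
guide 21105 [ 582.9 -121.7] [154.5  59.1] 84.85 z 0.0289
guide 2248 [ 635.4 -125. ] [154.3  91.5] 84.39 z 0.0281
blade 0 [0. 0.] [0. 0.] 0.0 z nan
  return _methods._mean(a, axis=axis, dtype=dtype,
  ret = ret.dtype.type(ret / rcount)
```

View pics/w2.png

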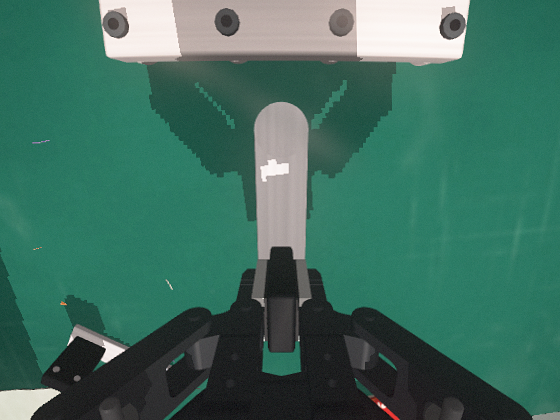

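The feeler is held squarely, with its tip at (281,103) and the guide face centre at about (285,60). I'll check the blade's lateral offset and then probe the middle slot.

```bash
cat >> h.py <<'E'
def loc(w):
    c,s=np.cos(GY),np.sin(GY); d=w[...,:2]-G; return c*d[...,0]+s*d[...,1], -s*d[...,0]+c*d[...,1]
def look():
    im,W=cloud('wrist'); x,y=loc(W); z=W[...,2]
    m=(x>-.11)&(x<-.04)&(z>.012)&(z<.03)&(abs(y)<.1); 
    f=(x>-.11)&(x<-.085)&(z>.012)&(z<.03); g=(z>.024)&(z<.033)&(x>-.05)&(abs(y)<.1)
    for n,k in(('blade',f),('guide',g)): print(n,k.sum(),'y',np.percentile(y[k],[.5,99.5]).round(4),'x',np.percentile(x[k],[.5,99.5]).round(4),'z',np.median(z[k]).round(4))
def st(n=''):
    o=get_obs(); x,y=loc(np.array(o['ee_pos'])); print(n,round(o['t'],2),'gx %.4f gy %.4f z %.4f'%(x,y,o['ee_pos'][2]),'F',np.round(o['ft_force'],1),'gap',round(o['finger_gap'],3),flush=True)
def probe(y,z=.0125,dy=0):
    r=rv(GY); env.move_linear(gp(-.15,y+dy,.027),r,max_speed=.1)
    env.move_linear(gp(-.15,y+dy,z),r,max_speed=.05); st('down')
    for x in(-.12,-.110,-.100,-.092,-.084,-.076):
        if env.move_linear(gp(x,y+dy,z),r,max_speed=.03,force_limit=18): st('STOP'); return False
        st('x%.3f'%x)
    return True
def back(y,z=.0125,dy=0):
    env.move_linear(gp(-.15,y+dy,z),rv(GY),max_speed=.08); env.move_linear(gp(-.15,y+dy,.027),rv(GY),max_speed=.08)
E
python3 - <<'E'
from h import *
st(); look(); print(probe(0)); 
E
```

```text
6.61 gx -0.1515 gy 0.0005 z 0.0265 F [-0.4  0.9 -2.3] gap 0.133
blade 2564 y [-0.0118  0.0139] x [-0.1099 -0.0851] z 0.0197
guide 19700 y [-0.0754  0.0751] x [-0.0457 -0.0245] z 0.0288
down 7.35 gx -0.1497 gy -0.0001 z 0.0124 F [-0.3  0.2  2. ] gap 0.132
x-0.120 8.5 gx -0.1218 gy 0.0002 z 0.0124 F [-4.5  0.2  7.6] gap 0.135
x-0.110 8.98 gx -0.1101 gy 0.0001 z 0.0124 F [-0.7  0.3  2.8] gap 0.131
STOP 9.33 gx -0.1052 gy 0.0002 z 0.0126 F [-1.9  0.1  5.1] gap 0.131
False
```

The middle slot stops hard about 28 mm in, so it's the blocked one. I'll try the left slot next, slightly higher so the blade doesn't press on the table.

```bash
python3 - <<'E'
from h import *
back(0); print(probe(.046,.0128)); 
E
```

```text
down 11.41 gx -0.1499 gy 0.0456 z 0.0124 F [ 0.1 -0.  -0.4] gap 0.131
x-0.120 12.56 gx -0.1203 gy 0.0461 z 0.0127 F [ 0.2 -1.1 -1.4] gap 0.134
x-0.110 13.04 gx -0.1098 gy 0.0460 z 0.0128 F [-0.1  0.7 -2.1] gap 0.128
x-0.100 13.53 gx -0.1000 gy 0.0460 z 0.0126 F [ 0.1 -0.5 -2.7] gap 0.133
STOP 13.8 gx -0.0977 gy 0.0462 z 0.0126 F [-0.9  0.   3.6] gap 0.134
False
```

It stopped about 35 mm in. The block should be at 27 mm, so this may be the shoe ramp. I'll push on with a higher limit.

```bash
python3 - <<'E'
from h import *
for x in(-.094,-.090,-.084,-.078,-.072):
    if env.move_linear(gp(x,.046,.0128),rv(GY),max_speed=.02,force_limit=30): st('STOP'); break
    st('x%.3f'%x)
E
```

```text
x-0.094 14.27 gx -0.0976 gy 0.0462 z 0.0125 F [-7.9  1.   6.4] gap 0.132
x-0.090 14.62 gx -0.0970 gy 0.0464 z 0.0124 F [-15.3   0.7  15.2] gap 0.132
x-0.084 15.07 gx -0.0911 gy 0.0464 z 0.0124 F [-15.1   1.5  14.8] gap 0.134
x-0.078 15.52 gx -0.0877 gy 0.0466 z 0.0123 F [-20.5   1.4  19.8] gap 0.134
x-0.072 15.97 gx -0.0819 gy 0.0466 z 0.0123 F [-20.1   2.5  20.1] gap 0.13
```

```bash
python3 - <<'E'
from h import *
o=get_obs(); print(cv2.Rodrigues(np.array(o['ee_rot'],float))[0].round(3)[2], np.round(o['ft_torque'],2))
x,_=loc(np.array(o['ee_pos']))
for z in(.0132,.0138): env.move_linear(gp(x,.046,z),rv(GY),max_speed=.02); st('up')
for X in(x+.004,x+.009):
    env.move_linear(gp(X,.046,.0138),rv(GY),max_speed=.02,force_limit=30); st('x%.3f'%X)
E
```

```text
[-0.018 -0.    -1.   ] [ 0.26  3.72 -0.01]
up 16.61 gx -0.0818 gy 0.0463 z 0.0126 F [ 2.1  1.3 -7.2] gap 0.133
up 16.86 gx -0.0818 gy 0.0463 z 0.0136 F [ 1.   1.2 -7.6] gap 0.128
x-0.078 17.21 gx -0.0803 gy 0.0460 z 0.0128 F [-3.4  0.8 -6.8] gap 0.131
x-0.073 17.61 gx -0.0732 gy 0.0457 z 0.0136 F [-4.3 -0.1 -6.8] gap 0.132
```

Lifted off the table, the blade shows a steady drag of about 4 N and a 7 N downward push. That is the sprung shoe, so the left slot is the right one. I'll push home and let go.

```bash
python3 - <<'E'
from h import *
for X in(-.066,-.062,-.059,-.056,-.053):
    h=env.move_linear(gp(X,.046,.0135),rv(GY),max_speed=.02,force_limit=12); st('x%.3f'%X)
    if h: break
o=get_obs(); x,_=loc(np.array(o['ee_pos']))
env.move_linear(gp(x,.046,.0125),rv(GY),max_speed=.02); st('seat')
jaws.grip(.5); st('open')
env.move_linear(gp(x-.002,.046,.13),max_speed=.1)
env.move_linear(gp(-.15,.03,.25),max_speed=.2); st('away')
im,W=cloud('wrist'); cv2.imwrite('pics/w3.png',im[...,::-1])
X,Y=loc(W); z=W[...,2]
k=(z>.045)&(z<.06)&(X<-.047)&(X>-.1)&(abs(Y-.046)<.03); g=(z>.024)&(z<.033)&(abs(X)<.06)&(abs(Y)<.1)
for n,m in(('grip',k),('guide',g)): print(n,m.sum(),'x',np.percentile(X[m],[1,99]).round(4),'y',np.percentile(Y[m],[1,99]).round(4),'z',np.median(z[m]).round(4))
E
```

```text
x-0.066 18.1 gx -0.0656 gy 0.0459 z 0.0136 F [-4.5  0.2 -6.7] gap 0.131
x-0.062 18.45 gx -0.0618 gy 0.0460 z 0.0135 F [-4.3  0.9 -7.3] gap 0.131
x-0.059 18.75 gx -0.0592 gy 0.0460 z 0.0134 F [-3.5  1.3 -8.1] gap 0.133
x-0.056 19.05 gx -0.0592 gy 0.0461 z 0.0131 F [-9.9  0.4 -2.2] gap 0.13
x-0.053 19.27 gx -0.0596 gy 0.0461 z 0.0123 F [ 2.4 -1.   1.9] gap 0.131
seat 19.84 gx -0.0596 gy 0.0461 z 0.0125 F [ 2.5 -0.4 -2.1] gap 0.136
open 20.25 gx -0.0599 gy 0.0460 z 0.0124 F [0.3 0.8 0.5] gap 0.499
away 22.48 gx -0.1501 gy 0.0301 z 0.2490 F [ 0.1 -0.2 -0.8] gap 0.498
grip 343 x [-0.0753 -0.0471] y [0.0403 0.0521] z 0.0525
guide 11707 x [-0.0448  0.0411] y [-0.0751  0.0752] z 0.0289
```

View pics/w3.png

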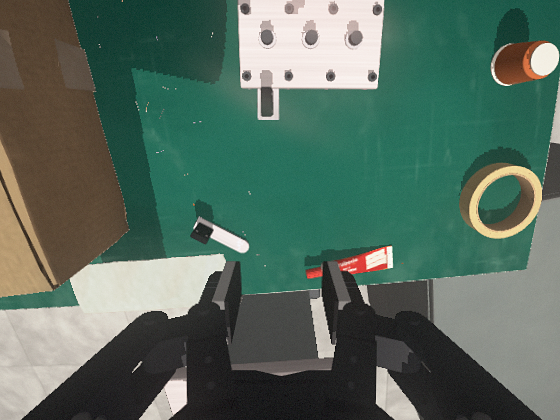

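The picture shows the feeler at (267,103), seated in the left slot against the guide face. It is straight and released, with the grip centre at about x = -0.060. The tape and cone haven't been touched.

```bash
python3 -c "
from h import *
print(workorder.hand_in())"
```

```text
the job is handed in; nothing more can be done
None
```

The feeler is in the left slot, the one with the light steady drag, pushed in until its grip met the guide's front face and let go; the job is handed in, with no verdict shown. The middle slot stopped hard at about 28 mm, and I did not probe the third because the left one's drag was clear.

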